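# Open the wound trainer and hold it at the marker

## Task

Lift the loose dust hood off the suture trainer and set it down, without dropping it, upright and flat inside the empty tray. Then pull the trainer's spring-loaded sliding half back by its upright grip plate until its pointer is level with the marker block on the base, and keep holding it there: the job finishes while you are holding the slide, because it springs back if let go. Leave the other things on the table where they are.

Things in the scene. Friction and masses are not known exactly. Their poses are not given: they have to be found in the camera images.
- trainer: suture trainer, fixed: white base 240 x 150 mm, 30 mm high. Origin under the base's centre, x along the 240 mm side, z up; yaw within 0.55 rad of the robot's x, on either side of the table. A skin-toned half pad is fixed at x +52 to +97 mm (y +-40 mm, top z 44 mm); the other half pad rides on the spring slide, pulled along the trainer's -x.
- puller (a joint): travel of the spring slide, m: 0 = home (half pads together), grows when pulled along the trainer's -x, stop at 0.060. Its spring pulls it home: 5 N at home plus 1.6 N per 10 mm (9 to 13 N at the marker). The slide is an aluminium plate (at home x -50 to +50 mm, y +-40 mm, top z 36.5 mm) with a half pad (x 0 to +50 mm, top z 44.5 mm) and an upright grip plate.
- puller_grip (a point): middle of the top edge of the slide's upright aluminium grip plate, 85.5 mm above the table (under the hood at the start). The plate is 12 mm thick along the trainer's x, 50 mm wide along its y, free from z 45 mm up on both sides, and can be pinched from above across its thickness. At home it is at trainer x -30 mm, y 0.
- puller_pointer (a point): tip of the small black pointer on the slide, at trainer y +44 mm, z 40 mm, level in x with the middle of the grip plate; it moves with the slide (at home trainer x is -30 mm).
- marker: small black marker block, 8 x 14 mm, 16 mm high, fixed on top of the base near its +y edge (trainer y +68 mm), pointed towards the slide. Origin under its centre (z 30 mm), axes as the trainer's. It stands at trainer x -58 to -78 mm, different each time: the slide's pull is 28 to 48 mm. The pointer is level with it when both have the same trainer x.
- hood: loose grey dust hood over the slide: open-bottomed box 164 (x) x 106 (y) x 70 mm high, walls 3 mm, 0.13 to 0.25 kg. Black lifting bar on mid roof: 50 mm along x, 14 mm thick in y, z 70 to 102 mm. Origin: centre of its open bottom, z up, axes nearly as the trainer's. Stands on the base (bottom at z 30 mm); lift it 90 mm or more before moving sideways.
- tray: empty shallow instrument tray, fixed: 250 mm (its x) x 200 mm (its y), rim 18 mm high, walls and floor 5 mm. Origin under its centre, axes along its sides. It stands on the other side of the table from the trainer, turned by up to 0.25 rad.
- needle_holder: steel needle holder with two finger rings, 145 mm long, lying flat (6 mm high); bystander, origin under its middle
- cup: small plastic medicine cup, 42 mm across, 30 mm high, standing near the middle of the table; bystander, origin under its centre
- pen: marker pen, 12 mm thick, about 130 mm long, lying; bystander
- spare_pad: spare suture pad, flat skin-toned slab 100 x 70 x 12 mm, lying loose on the table; bystander, origin under its centre
- saline: saline bottle, 70 mm across, 190 mm high, standing; bystander, origin under its centre
- jar: small jar, 60 mm across, 70 mm high, standing; bystander, origin under its centre
- packet: gauze packet, 70 x 50 x 16 mm, lying; bystander, origin under its centre
Not all that is in view belongs to the job. Leave any yellow look-alike of the hood alone.

How it is judged:
By the outcome, as a careful person would: the job done as asked, in the order asked, and still so for the second after the job is handed in, while the arm keeps its last pose, push and grip.
It also fails if it takes over 58 s, if anything falls off the work surface, if the arm or the gripper's body presses on something with over 40 N, if the wrist force passes 120 N, or if a joint passes its speed limit or range.

## Robot

A 6-joint arm with a two-finger parallel gripper is mounted at the origin on the work surface. World frame = base frame: x ahead of the robot, y to its left, z up, the work surface at z = 0. Lengths are in m, angles in rad, forces in N, time in s.
With the tool pointing down it reaches from about 0.35 to 0.725 m from the base axis. Payload 4.3 kg.
Tool frame: the origin (TCP) lies on the centre line of the jaws, within the pads' length; the fingertips stand 14 mm ahead of it and the grasp point (between the pads) lies 5 mm behind it (robot.tips_ahead is the distance from the TCP to the fingertips, in m); z points along the fingers, y is the line along which they close (so a half turn about z gives the same grasp; the last joint's range is limited). The gripper opens to 85 mm and grips with 20 to 120 N. Pads are 22 mm wide; open, the fingers measure 114 mm over their backs; the gripper's body (76 mm by 85 mm) begins 54 mm behind the grasp point. The pads swing forward as they close: fully open they stand 13 mm farther back than shut.
Start: joints at [1.215, 0.377, 0.081, 1.274, 0, 1.46], TCP at [0.14, 0.558, 0.245] pointing down, gripper open.
Joint ranges: [-2.72, 2.72], [-0.84, 1.66], [-1.02, 1.22], [-1.77, 2.12], [-1.37, 1.28], [-3.14, 3.14]. Speed limits (rad/s): [2.57, 2.57, 3.14, 3.14, 3.14, 3.14].

## Interface

Orientations are given as a unit quaternion [w, x, y, z].
In Python, from bench import robot, optics, workorder, finder gives the robot as it stands.
- The arm moves only by the shell command python3 -m jog 'ROWS' [FORCE]. ROWS is JSON, a list that holds one entry, the list of rows, each a list of 7 numbers: the shift along the tool's x, y, z in units of 30 mm (1.0 is 30 mm), then the turn, a rotation vector about the tool's x, y, z in rad, then the closure, from -1 (fully open) to 1 (shut). A call has 1 to 20 rows; each row shifts and turns the commanded pose from where the row before left it, along the tool's axes as they then stand; what a row does not reach is not made up. A row lasts 1/10 s, in which the tool goes at most 50 mm and 8.59 degrees, less where a joint would pass 70% of its speed; a pose out of reach is approached as far as the arm can. A call is refused whole if a number of a shift passes 1 or a number of a turn 0.15, either way. A call with a gripper value outside its range is refused whole. The fingers move at their own pace and stop on an object; FORCE is the grip in N (left out, the last holds). Time passes only in rows, so rows that do not move let the fingers close. It gives the time, the measured TCP pose, the force, the opening and the grip force at its end, in the units of the state.
- robot.read_state(): the state, without advancing time (a new reading comes with each control period).
- optics.camera(name): name is "scene" or "top"; returns the picture (400x640x3 uint8, blue, green, red); there is no depth.
- optics.get_calibration(name): a dict with "fx", "fy", "cx", "cy" (pixels), "R" (3x3) and "t" (3): a world point X has camera coordinates R X + t. Camera axes: x right, y down, z forward; pixel columns grow to the right and rows downward; lengths in m; the calibration is good to about 2 mm. A picture is of the moment at which its call begins. get_calibration takes no time and is no camera call.
- workorder.job_done(): hands the job in; it is judged then, once.
Trained networks look in the newest picture that a camera, given by its name, has taken for a name from the list of things; names that differ only in an ending like _2 or _b are one class to them, and where a whole thing is asked for, a point or a joint stands for the part that bears it (a point fixed in the world has none). Each returns a list of dicts, best first, with "p" (0 to 1); they miss things now and then, are a little off and sometimes report something else, mostly with a low value. They report only what shows in the picture. A call takes as long as a camera call. They do not tell look-alikes from the thing itself.
- finder.find_in(camera, target): "box" ([left, top, width, height] in pixels, round what is visible of it).
- finder.outline_of(camera, target): "region" (400x640 bool, what is visible of it) and "box" ([left, top, width, height] in pixels, round what is visible of it).
The state is a dict: "time_s": time; "joint_positions": joint angles; "qvel": joint speeds; "joint_efforts": joint torques, N m; "position": TCP position; "tool_rot": TCP orientation; "force": force on the tool from outside, world axes, zero at the start; "wrist_torque": the same for the moment, N m; "finger_gap": opening from 0.0 (shut) to 1.0 (fully open); "grasp_force": force on a finger pad.
Only numpy, scipy, OpenCV 4.12 (cv2) and the standard library are available. Lean on these libraries where they do the work, as an engineer would, in place of code of your own. Each camera call takes 0.05 s, during which the arm holds its last target. There are 200 camera calls.

## Working session

There is one attempt and no reset: what is moved stays moved. The work goes in short steps, Python scripts to look and compute and a shell command to move; the robot and the scene stay as the last step left them, time stands still between calls to the robot, and variables do not carry over. Pictures are saved under pics/ and viewed, at most 10 in all, crops included, and the job is handed in when it is done.

```bash
mkdir -p pics; ls
python3 - <<'E'
from bench import robot, optics, finder
import cv2, numpy as np
for c in ("scene","top"):
    cv2.imwrite(f"pics/{c}0.png",optics.camera(c))
    k=optics.get_calibration(c); print(c,{a:np.round(v,3).tolist() for a,v in k.items()})
    for n in ("hood","trainer","tray","marker","cup","saline","jar"):
        print(n,[(np.round(d["box"]).tolist(),round(d["p"],2)) for d in finder.find_in(c,n)][:3])
s=robot.read_state(); print(s); print(robot.tips_ahead)
E
```

```text
pics
scene {'fx': 511.185, 'fy': 511.185, 'cx': 321.227, 'cy': 196.323, 'R': [[0.041, 0.999, 0.003], [0.68, -0.025, -0.733], [-0.732, 0.032, -0.68]], 't': [0.042, -0.261, 1.595]}
hood [([362.0, 137.0, 70.0, 69.0], 0.9), ([193.0, 115.0, 72.0, 54.0], 0.86), ([226.0, 202.0, 88.0, 88.0], 0.78)]
trainer [([220.0, 218.0, 113.0, 94.0], 0.82)]
tray [([371.0, 212.0, 115.0, 93.0], 0.94)]
marker [([317.0, 232.0, 8.0, 8.0], 0.41)]
cup [([340.0, 197.0, 18.0, 17.0], 0.48)]
saline [([124.0, 219.0, 48.0, 77.0], 0.67)]
jar [([343.0, 300.0, 31.0, 46.0], 0.58)]
top {'fx': 448.912, 'fy': 448.912, 'cx': 315.422, 'cy': 203.392, 'R': [[-0.01, -1.0, -0.011], [-0.988, 0.012, -0.156], [0.156, 0.01, -0.988]], 't': [-0.076, 0.48, 1.341]}
hood [([320.0, 130.0, 56.0, 66.0], 0.83), ([211.0, 227.0, 64.0, 62.0], 0.82), ([363.0, 277.0, 71.0, 64.0], 0.66)]
trainer [([302.0, 130.0, 80.0, 83.0], 0.94)]
tray [([206.0, 128.0, 71.0, 84.0], 0.97)]
marker []
cup [([322.0, 130.0, 52.0, 64.0], 0.58), ([169.0, 237.0, 34.0, 29.0], 0.27)]
saline [([418.0, 129.0, 27.0, 31.0], 0.83)]
jar [([281.0, 101.0, 20.0, 22.0], 0.63)]
{'time_s': 0.8, 'joint_positions': array([1.21470234e+00, 3.77237544e-01, 8.10206092e-02, 1.27440202e+00,
       2.19143079e-05, 1.46048653e+00]), 'qvel': array([-0.0005066 , -0.00196286, -0.00238981,  0.000986  ,  0.00019831,
       -0.00030115]), 'joint_efforts': array([-5.98066745e-04, -4.63465476e+01,  2.70138270e+01,  1.50341207e-04,
       -4.93294701e-04, -6.82372345e-07]), 'position': array([0.13991651, 0.55776408, 0.24537306]), 'tool_rot': array([9.83445002e-06, 1.22582998e-01, 9.92458261e-01, 8.88184289e-05]), 'force': array([-0.21354281,  0.30304072, -0.53814852]), 'wrist_torque': array([-0.05862147, -0.02170411, -0.0203856 ]), 'grasp_force': 0.0, 'finger_gap': 0.9990006766148405}
0.014
```

View pics/scene0.png

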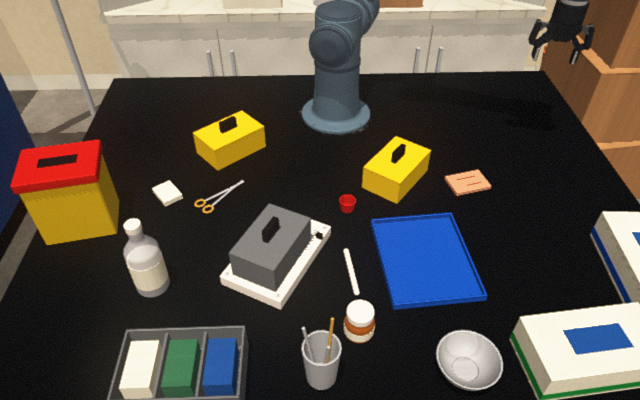

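View pics/top0.png

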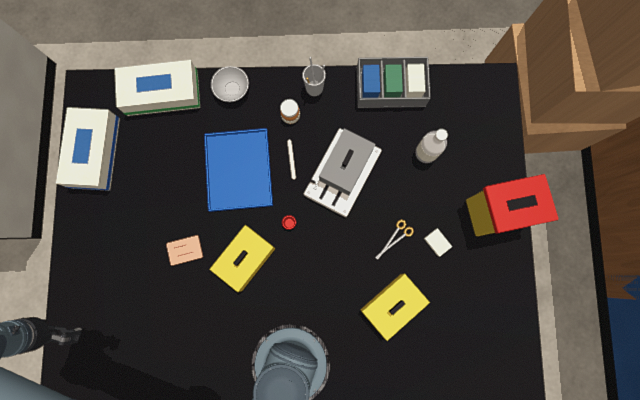

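Scene view: the grey hood on the trainer is at (270,245), its bar at (271,230). The yellow look-alikes are at (230,140) and (397,168), and the tray is at (428,258). Top view: grey hood (348,162), yellow boxes (242,258) and (395,307), tray (238,169). Candidates for the hood are therefore grey (270,245), yellow (230,140) and yellow (397,168) in the scene view. I choose the grey one, since it stands on the white base.

```bash
cat > h.py <<'E'
from bench import robot, optics, finder
import cv2, numpy as np
from scipy.optimize import minimize
from scipy.spatial.transform import Rotation as Ro
K={c:optics.get_calibration(c) for c in ("scene","top")}
def proj(c,X):
    k=K[c]; P=np.atleast_2d(X)@np.array(k["R"]).T+np.array(k["t"])
    return np.c_[k["fx"]*P[:,0]/P[:,2]+k["cx"],k["fy"]*P[:,1]/P[:,2]+k["cy"]]
def ray(c,px,z):
    k=K[c]; R=np.array(k["R"]); d=R.T@np.array([(px[0]-k["cx"])/k["fx"],(px[1]-k["cy"])/k["fy"],1]); o=-R.T@np.array(k["t"])
    return o+d*(z-o[2])/d[2]
def box(x0,x1,y0,y1,z0,z1): return np.array([[x,y,z] for x in(x0,x1) for y in(y0,y1) for z in(z0,z1)])
def place(p,X):
    c,s=np.cos(p[2]),np.sin(p[2]); return X@np.array([[c,-s,0],[s,c,0],[0,0,1]]).T+[p[0],p[1],0]
def fill(polys,S=4):
    m=np.zeros((400*S,640*S),np.uint8)
    for q in polys: cv2.fillConvexPoly(m,cv2.convexHull(np.round((q+.5)*S-.5).astype(np.int32)),1)
    return m
def fit(regs,boxes,p0,extra=None):
    """regs: {cam:bool mask}; boxes: model parts; pose x,y,yaw maximising IoU of filled hulls"""
    T={c:cv2.resize(r.astype(np.uint8),None,fx=4,fy=4,interpolation=cv2.INTER_NEAREST) for c,r in regs.items()}
    def cost(v):
        p=[v[0]/100,v[1]/100,v[2]/10]; e=0
        for c in T:
            m=fill([proj(c,place(p,b)) for b in boxes]+([proj(c,x) for x in extra] if extra else []))
            e+=1-(m&T[c]).sum()/(m|T[c]).sum()
        return e
    v0=[p0[0]*100,p0[1]*100,p0[2]*10]
    r=minimize(cost,v0,method="Nelder-Mead",options=dict(initial_simplex=np.array(v0)+np.array([[0,0,0],[2,0,0],[0,2,0],[0,0,2]]),xatol=.01,fatol=1e-4))
    return np.array([r.x[0]/100,r.x[1]/100,r.x[2]/10]),r.fun
HOOD=[box(-.082,.082,-.053,.053,.030,.100),box(-.025,.025,-.007,.007,.100,.132)]
BASE=box(-.12,.12,-.075,.075,0,.03)
TRAY=[box(-.125,.125,-.1,.1,0,.018)]
E
python3 - <<'E'
from h import *
im={};H={};T={};Y={}
for c,h,y in (("scene",(270,255),(428,258)),("top",(345,165),(238,169))):
    im[c]=optics.camera(c)
    def pick(n,q):
        for d in finder.outline_of(c,n):
            if d["region"][q[1]-8:q[1]+8,q[0]-8:q[0]+8].any(): print(c,n,d["box"],round(d["p"],2),d["region"].sum()); return d["region"]
        print("miss",c,n)
    H[c]=pick("hood",h);Y[c]=pick("tray",y)
    t=[d["region"] for d in finder.outline_of(c,"trainer")]; T[c]=t[0]|H[c]
    print(T[c].sum())
ph,e=fit(H,HOOD,[.6,-.1,-.45]);print("hood",ph,e)
py,e=fit(Y,TRAY,[.6,.2,0]);print("tray",py,e)
pt,e=fit(T,[BASE],[ph[0],ph[1],ph[2]],[place(ph,b) for b in HOOD]);print("trainer",pt,e)
np.savez("p0.npz",ph=ph,py=py,pt=pt)
out=[]
for c,(x,y) in (("scene",(200,180)),("top",(270,100))):
    v=cv2.resize(im[c][y:y+140,x:x+140],None,fx=4,fy=4,interpolation=cv2.INTER_CUBIC)[:, :]
    for P,bs,col in((ph,HOOD,(0,0,255)),(pt,[BASE],(0,255,0))):
        for b in bs: cv2.polylines(v,[cv2.convexHull(np.round((proj(c,place(P,b))-[x,y]+.5)*4).astype(np.int32))],1,col,1)
    out.append(cv2.resize(v,(400,400)))
cv2.imwrite("pics/crop1.png",np.hstack(out))
E
```

```text
scene hood [227.1, 203.4, 85.9, 87.8] 0.68 4590
scene tray [369.5, 212.7, 117.6, 94.9] 0.56 8290
6837
top hood [319.9, 129.0, 55.6, 64.6] 0.86 2107
top tray [205.4, 126.5, 71.1, 86.9] 0.81 5081
2859
hood [ 0.6019922  -0.17489386 -0.48467386] 0.08749877604684198
tray [0.59815087 0.16610201 0.0734372 ] 0.0642919223899423
trainer [ 0.5839589  -0.16388624 -0.49146988] 0.5682710701929968
```

View pics/crop1.png

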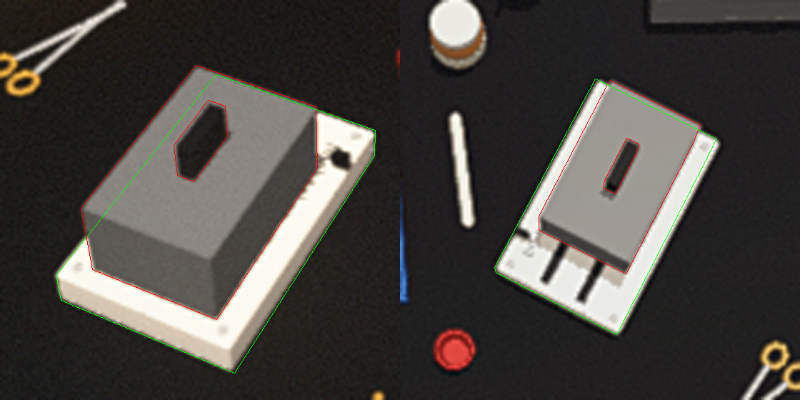

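The crop confirms the grey hood with its black bar on the white base, with the outline fits within about 3 mm. Next I turn to the hood's axes and fly over the bar. In the turned frame the shift is about -25 units in tool x and -14.5 in tool y.

```bash
python3 -m jog '[[[0,0,0,0,0,0.12,-1],[0,0,0,0,0,0.12,-1],[-1,-0.58,0,0,0,0,-1],[-1,-0.58,0,0,0,0,-1],[-1,-0.58,0,0,0,0,-1],[-1,-0.58,0,0,0,0,-1],[-1,-0.58,0,0,0,0,-1],[-1,-0.58,0,0,0,0,-1],[-1,-0.58,0,0,0,0,-1],[-1,-0.58,0,0,0,0,-1],[-1,-0.58,0,0,0,0,-1],[-1,-0.58,0,0,0,0,-1],[-1,-0.58,0,0,0,0,-1],[-1,-0.58,0,0,0,0,-1],[-1,-0.58,0,0,0,0,-1],[-1,-0.58,0,0,0,0,-1],[-1,-0.58,0,0,0,0,-1],[-1,-0.58,0,0,0,0,-1]]]' 60
cat >> h.py <<'E'
def delta(pos,yawx):
    """tool-frame turn about z, then shift (30 mm units, turned frame) to pos with tool x at world angle yawx, tool down"""
    s=robot.read_state(); R=Ro.from_quat(np.roll(s["tool_rot"],-1)).as_matrix(); cur=np.arctan2(R[1,0],R[0,0])
    G=np.array([[np.cos(yawx),np.sin(yawx),0],[np.sin(yawx),-np.cos(yawx),0],[0,0,-1]]).T
    G=np.c_[[np.cos(yawx),np.sin(yawx),0],[np.sin(yawx),-np.cos(yawx),0],[0,0,-1]]
    print("t",round(s["time_s"],2),"pos",s["position"].round(4),"tilt",R[:2,2].round(4),"gap",round(s["finger_gap"],3),"F",s["force"].round(1),"Fg",round(s["grasp_force"],1))
    print("turn z %.4f"%-((yawx-cur+np.pi)%(2*np.pi)-np.pi),"shift",np.round(G.T@(np.array(pos)-s["position"])/.03,2))
E
python3 - <<'E'
from h import *
p=np.load("p0.npz")["ph"]; delta([p[0],p[1],.16],p[2]+np.pi)
E
```

```text
time_s: 3.0
position: [0.4351, 0.0861, 0.2455]
tool_rot: [0.0, 0.241, 0.971, 0.0]
force: [0.0, 0.2, 0.2]
finger_gap: 1.001
grasp_force: 0.0
t 3.0 pos [0.4351 0.0861 0.2455] tilt [0.0007 0.0002] gap 1.001 F [0.  0.2 0.2] Fg 0.0
turn z -0.0013 shift [-8.98 -5.11  2.85]
```

```bash
python3 -m jog '[[[-1,-0.57,0,0,0,0,-1],[-1,-0.57,0,0,0,0,-1],[-1,-0.57,0,0,0,0,-1],[-1,-0.57,0,0,0,0,-1],[-1,-0.57,0,0,0,0,-1],[-1,-0.57,0,0,0,0,-1],[-1,-0.57,0,0,0,0,-1],[-1,-0.57,0.5,0,0,0,-1],[-0.5,-0.3,0.8,0,0,0,-1],[0,0,0.7,0,0,0,-1],[0,0,0,0,0,0,-1],[0,0,0,0,0,0,-1]]]'
python3 - <<'E'
from h import *
p=np.load("p0.npz")["ph"]; delta([p[0],p[1],.121],p[2]+np.pi)
ims=[optics.camera(c) for c in K]
cv2.imwrite("pics/over.png",np.hstack([cv2.resize(i[y:y+160,x:x+160],(400,400),interpolation=cv2.INTER_CUBIC) for i,(x,y) in zip(ims,((190,140),(270,90)))]))
E
```

```text
time_s: 4.2
position: [0.5913, -0.1603, 0.1853]
tool_rot: [-0.001, 0.24, 0.971, 0.0]
force: [-0.2, -0.3, -0.3]
finger_gap: 0.999
grasp_force: 0.0
t 4.2 pos [ 0.5913 -0.1603  0.1853] tilt [-0.0012  0.0006] gap 0.999 F [-0.2 -0.3 -0.3] Fg 0.0
turn z -0.0010 shift [-0.54 -0.27  2.14]
```

View pics/over.png

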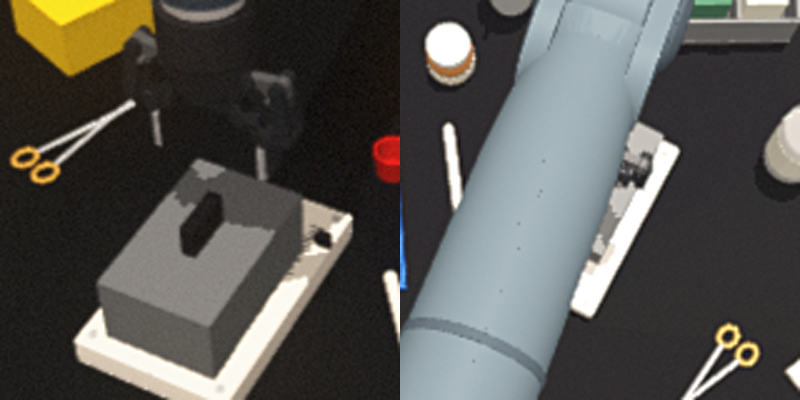

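Crop: the open fingers straddle the bar (left crop at (203,225)) from above. They are slightly short of centre, which agrees with the remaining shift. Next: centre, lower and close.

```bash
python3 -m jog '[[[-0.54,-0.27,0.2,0,0,0,-1],[0,0,0.6,0,0,0,-1],[0,0,0.6,0,0,0,-1],[0,0,0.5,0,0,0,-1],[0,0,0.25,0,0,0,-1],[0,0,0,0,0,0,-1],[0,0,0,0,0,0,0],[0,0,0,0,0,0,0.4],[0,0,0,0,0,0,0.6],[0,0,0,0,0,0,0.8],[0,0,0,0,0,0,1],[0,0,0,0,0,0,1],[0,0,0,0,0,0,1]]]' 60
```

```text
time_s: 5.6
position: [0.6024, -0.1756, 0.121]
tool_rot: [0.0, 0.241, 0.971, -0.0]
force: [0.4, -0.8, 0.9]
finger_gap: 0.156
grasp_force: 61.7
```

```bash
python3 -m jog '[[[0,0,-0.2,0,0,0,1],[0,0,-0.4,0,0,0,1],[0,0,-0.6,0,0,0,1],[0,0,-0.7,0,0,0,1],[0,0,-0.7,0,0,0,1],[0,0,-0.6,0,0,0,1],[0,0,-0.4,0,0,0,1],[0,0,-0.2,0,0,0,1],[0,0,0,0,0,0,1]]]'
python3 - <<'E'
from h import *
d=np.load("p0.npz");p=d["py"]; delta([p[0],p[1],.231],p[2]+np.pi)
print(proj("scene",[.602,-.175,.19]),proj("scene",place(p,TRAY[0])).round())
cv2.imwrite("pics/lift.png",optics.camera("scene")[90:390,150:550])
E
```

```text
time_s: 6.5
position: [0.6028, -0.1754, 0.2356]
tool_rot: [0.001, 0.241, 0.971, -0.0]
force: [0.4, -0.3, -2.5]
finger_gap: 0.147
grasp_force: 61.2
t 6.5 pos [ 0.6028 -0.1754  0.2356] tilt [ 0.0014 -0.0004] gap 0.147 F [ 0.4 -0.3 -2.5] Fg 61.2
turn z -0.5592 shift [-0.68 11.36  0.15]
[[267.41019833 203.04370645]] [[370. 223.]
 [371. 218.]
 [450. 216.]
 [451. 211.]
 [392. 309.]
 [393. 303.]
 [485. 300.]
 [487. 295.]]
```

View pics/lift.png

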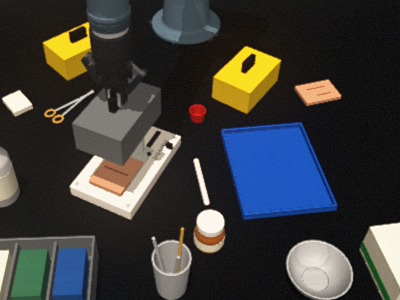

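The hood hangs level in the gripper, clear of the trainer (crop (118,115)); the tray at crop (280,170) is empty. Next: turn to the tray's axes and carry.

```bash
python3 -m jog '[[[0,0,0,0,0,-0.06,1],[0,0,0,0,0,-0.1,1],[0,0,0,0,0,-0.12,1],[0,0,0,0,0,-0.12,1],[0,0,0,0,0,-0.1,1],[0,0,0,0,0,-0.06,1],[-0.05,0.3,0,0,0,0,1],[-0.05,0.6,0,0,0,0,1],[-0.06,0.9,0,0,0,0,1],[-0.06,1,0,0,0,0,1],[-0.06,1,0,0,0,0,1],[-0.06,1,0,0,0,0,1],[-0.06,1,0,0,0,0,1],[-0.06,1,0,0,0,0,1],[-0.06,1,0,0,0,0,1],[-0.06,1,0,0,0,0,1],[-0.05,0.9,0,0,0,0,1],[-0.05,0.8,0,0,0,0,1],[-0.02,0.5,0,0,0,0,1],[0,0.3,0,0,0,0,1]]]'
python3 -m jog '[[[0,0,0,0,0,0,1],[0,0,0,0,0,0,1],[0,0,0,0,0,0,1]]]'
python3 - <<'E'
from h import *
d=np.load("p0.npz");p=d["py"]; delta([p[0],p[1],.096],p[2]+np.pi)
E
```

```text
time_s: 8.55
position: [0.5974, 0.1664, 0.2345]
tool_rot: [-0.0, -0.038, 0.999, 0.0]
force: [0.0, -0.5, -2.1]
finger_gap: 0.15
grasp_force: 61.1
time_s: 8.85
position: [0.5983, 0.1633, 0.2348]
tool_rot: [-0.0, -0.036, 0.999, -0.0]
force: [0.4, 0.5, -2.1]
finger_gap: 0.15
grasp_force: 61.1
t 8.85 pos [0.5983 0.1633 0.2348] tilt [-0.     -0.0003] gap 0.15 F [ 0.4  0.5 -2.1] Fg 61.1
turn z -0.0007 shift [-0.    0.09  4.63]
```

```bash
python3 -m jog '[[[0,0.05,0.3,0,0,0,1],[0,0.04,0.6,0,0,0,1],[0,0,0.7,0,0,0,1],[0,0,0.7,0,0,0,1],[0,0,0.7,0,0,0,1],[0,0,0.6,0,0,0,1],[0,0,0.4,0,0,0,1],[0,0,0.2,0,0,0,1],[0,0,0.1,0,0,0,1],[0,0,0.1,0,0,0,1],[0,0,0,0,0,0,1]]]'
```

```text
time_s: 9.95
position: [0.5984, 0.1671, 0.1032]
tool_rot: [0.0, -0.037, 0.999, 0.0]
force: [0.1, -0.2, -1.6]
finger_gap: 0.148
grasp_force: 61.1
```

```bash
python3 -m jog '[[[0,0,0.05,0,0,0,1],[0,0,0.05,0,0,0,1],[0,0,0.04,0,0,0,1],[0,0,0,0,0,0,1]]]'
```

```text
time_s: 10.35
position: [0.5979, 0.167, 0.0985]
tool_rot: [-0.0, -0.037, 0.999, 0.0]
force: [0.6, -0.8, -1.7]
finger_gap: 0.154
grasp_force: 61.1
```

```bash
python3 -m jog '[[[0,0,0.03,0,0,0,1],[0,0,0.03,0,0,0,1],[0,0,0.03,0,0,0,1],[0,0,0,0,0,0,1],[0,0,0,0,0,0,1]]]'
python3 - <<'E'
from h import *
d=np.load("p0.npz");p=d["py"]; delta([p[0],p[1],.096],p[2]+np.pi)
E
```

```text
time_s: 10.85
position: [0.598, 0.167, 0.096]
tool_rot: [0.0, -0.037, 0.999, 0.0]
force: [-1.1, 0.0, 0.2]
finger_gap: 0.153
grasp_force: 61.3
t 10.85 pos [0.598 0.167 0.096] tilt [0.0001 0.0001] gap 0.153 F [-1.1  0.   0.2] Fg 61.3
turn z 0.0008 shift [-0.   -0.03  0.  ]
```

The weight is off the wrist, so the hood rests on the tray floor. Next: press slightly, open gently, rise.

```bash
python3 -m jog '[[[0,0,0.02,0,0,0,1],[0,0,0,0,0,0,1],[0,0,0,0,0,0,0.6],[0,0,0,0,0,0,0.4],[0,0,0,0,0,0,0],[0,0,0,0,0,0,-0.5],[0,0,0,0,0,0,-1],[0,0,0,0,0,0,-1],[0,0,-0.3,0,0,0,-1],[0,0,-0.7,0,0,0,-1],[0,0,-1,0,0,0,-1],[0,0,-1,0,0,0,-1],[0,0,-1,0,0,0,-1],[0,0,-0.5,0,0,0,-1],[0,0,0,0,0,0,-1]]]'
python3 - <<'E'
from h import *
d=np.load("p0.npz");pt=d["pt"]
g=place(pt,np.array([[-.03,0,.0855]]))[0]
delta([g[0],g[1],.2],pt[2]+np.pi)
delta([.48,.0,.2],pt[2]+np.pi)
im={}
for c in K:
    im[c]=optics.camera(c)
    for n in("marker","puller_pointer","puller_grip","trainer","hood"):
        print(c,n,[(np.round(x["box"],1).tolist(),round(x["p"],2)) for x in finder.find_in(c,n)][:3])
    for nm,q in(("grip",[-.03,0,.0855]),("ptr",[-.03,.044,.04]),("mk",[-.068,.068,.038])): print(nm,proj(c,place(pt,np.array([q]))).round(1))
cv2.imwrite("pics/after.png",np.hstack([cv2.resize(im[c][y:y+140,x:x+140],(400,400),interpolation=cv2.INTER_CUBIC) for c,(x,y) in (("scene",(210,190)),("top",(280,100)))]))
cv2.imwrite("pics/after_scene.png",im["scene"][150:330,200:520]);
E
```

```text
time_s: 12.35
position: [0.5999, 0.1674, 0.2341]
tool_rot: [0.003, -0.037, 0.999, 0.001]
force: [0.8, -0.4, 0.3]
finger_gap: 0.997
grasp_force: 0.0
t 12.35 pos [0.5999 0.1674 0.2341] tilt [0.0066 0.0012] gap 0.997 F [ 0.8 -0.4  0.3] Fg 0.0
turn z 0.5657 shift [-3.74 -9.98  1.14]
t 12.35 pos [0.5999 0.1674 0.2341] tilt [0.0066 0.0012] gap 0.997 F [ 0.8 -0.4  0.3] Fg 0.0
turn z 0.5657 shift [ 0.89 -6.8   1.14]
scene marker [([314.1, 232.2, 6.8, 7.0], 0.42)]
scene puller_pointer [([253.7, 220.3, 51.6, 45.7], 0.78)]
scene puller_grip [([252.7, 220.3, 51.8, 49.3], 0.61)]
scene trainer [([219.4, 208.6, 111.7, 102.2], 0.63), ([249.6, 217.8, 52.2, 53.4], 0.17)]
scene hood [([192.9, 114.8, 76.3, 57.6], 0.96), ([391.4, 206.7, 74.5, 83.1], 0.69), ([364.4, 138.3, 52.2, 67.9], 0.69)]
grip [[282.9 223.2]]
ptr [[301.2 243.6]]
mk [[318.3 236.4]]
top marker [([325.2, 150.7, 36.6, 41.2], 0.56)]
top puller_pointer [([327.4, 149.7, 35.1, 41.7], 0.95)]
top puller_grip [([326.3, 151.5, 33.5, 40.2], 0.72), ([424.5, 231.6, 27.9, 22.6], 0.45)]
top trainer [([303.6, 132.8, 78.7, 83.1], 0.92)]
top hood [([223.2, 225.6, 52.0, 60.7], 0.94), ([216.8, 139.8, 40.5, 57.2], 0.89), ([363.2, 275.7, 68.1, 64.1], 0.86)]
grip [[338.  174.8]]
ptr [[324.8 171.6]]
mk [[312.2 178.9]]
```

View pics/after.png

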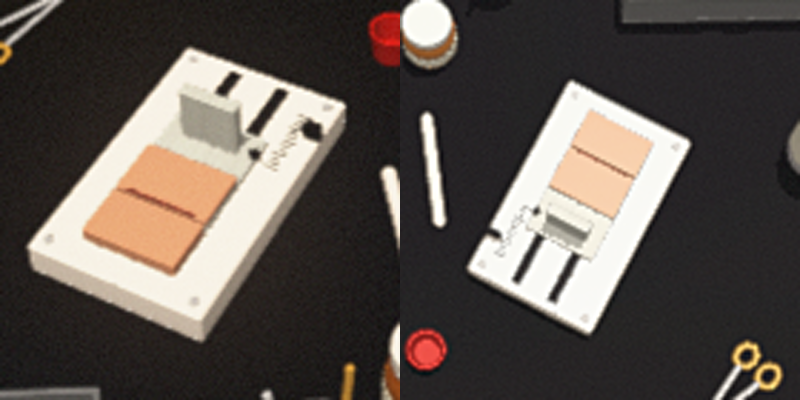

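View pics/after_scene.png

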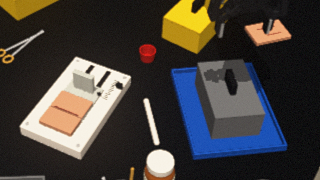

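The hood stands upright and flat in the tray (crop (232,95)). The trainer's grip plate is at scene crop (212,122), the pointer at (255,154) and the marker at (313,129); in the top crop the pointer is at (536,211) and the marker at (494,235). Now I refit the trainer and measure the marker and pointer.

Run:
```python
from h import *
pt=np.load("p0.npz")["pt"]; GR=box(-.036,-.024,-.025,.025,.03,.0855); PADS=[box(0,.097,-.04,.04,.03,.044)]
R={};im={}
for c in K:
    im[c]=optics.camera(c); g=im[c].max(2)
    near=cv2.dilate(fill([proj(c,place(pt,BASE)),proj(c,place(pt,GR))],1),np.ones((15,15)))
    m=((g>75)&(near>0)).astype(np.uint8)
    cs,_=cv2.findContours(m,cv2.RETR_EXTERNAL,cv2.CHAIN_APPROX_NONE); a=max(cs,key=cv2.contourArea)
    m=np.zeros_like(m); cv2.drawContours(m,[a],-1,1,-1); R[c]=cv2.morphologyEx(m,cv2.MORPH_CLOSE,np.ones((7,7)))>0
    print(c,R[c].sum())
pt2,e=fit(R,[BASE,GR]+PADS,pt); print("both",pt2,e)
for c in K: print(c,*fit({c:R[c]},[BASE,GR]+PADS,pt2))
np.save("pt.npy",pt2)
# rectified views in trainer plane: 0.5 mm/px, x right [-110,0], y up [30,80]; top half z=.040, bottom z=.046
rows=[]
for c in K:
    for z in (.040,.046):
        gx,gy=np.meshgrid(np.arange(-.11,0,.0005),np.arange(.080,.020,-.0005))
        q=proj(c,place(pt2,np.c_[gx.ravel(),gy.ravel(),np.full(gx.size,z)])).reshape(*gx.shape,2).astype(np.float32)
        w=cv2.remap(im[c],q[...,0],q[...,1],cv2.INTER_CUBIC); rows.append(w)
        d=np.clip(130-w.max(2).astype(float),0,None)
        for n,x0,x1,y0,y1 in(("marker",-90,-45,52,80),("ptr",-42,-15,38,54)):
            k=(gx>x0/1e3)&(gx<x1/1e3)&(gy>y0/1e3)&(gy<y1/1e3); ww=d*k
            if c=="scene" or 1: print(c,z,n,"xy mm",(1e3*(gx*ww).sum()/ww.sum()).round(1),(1e3*(gy*ww).sum()/ww.sum()).round(1),"w",ww.sum().round())
v=np.vstack([np.hstack(rows[:2]),np.hstack(rows[2:])]); cv2.imwrite("pics/rect.png",cv2.resize(v,None,fx=1.8,fy=1.8,interpolation=cv2.INTER_CUBIC))
g=place(pt2,np.array([[-.03,0,.0855]]))[0]; print(g)
delta([g[0],g[1],.2],pt2[2]+np.pi)
```

```text
scene 6446
top 3817
both [ 0.58260492 -0.16510593 -0.50359968] 0.04831444996124701
scene [ 0.58348561 -0.16478796 -0.50111842] 0.012182692307692311
top [ 0.58185821 -0.16650564 -0.49720859] 0.027110501029512735
scene 0.04 marker xy mm -70.2 69.3 w 82526.0
scene 0.04 ptr xy mm -27.3 41.1 w 14270.0
scene 0.046 marker xy mm -65.4 71.3 w 77660.0
scene 0.046 ptr xy mm -22.9 43.1 w 17241.0
top 0.04 marker xy mm -69.7 74.2 w 139558.0
top 0.04 ptr xy mm -31.8 38.5 w 83.0
top 0.046 marker xy mm -69.8 74.0 w 151729.0
top 0.046 ptr xy mm nan nan w 0.0
[ 0.55632939 -0.15062849  0.0855    ]
t 13.05 pos [0.5979 0.167  0.2302] tilt [-0.0001  0.0001] gap 1.003 F [-0.8 -0.  -0.4] Fg 0.0
turn z 0.5778 shift [-3.9  -9.94  1.01]<stdin>:24: RuntimeWarning: invalid value encountered in scalar divide
```

View pics/rect.png

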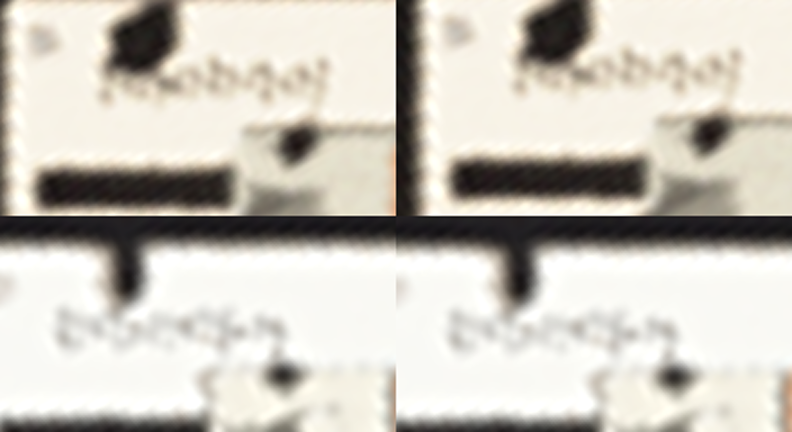

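Rectified view: marker at about trainer x -74 and pointer at -30 (raw reading -31.4 from the top camera, -27.5 from the scene camera). I now fit the marker with a model in each camera and compute the next shift.

Run:
```python
from h import *
from scipy.optimize import minimize_scalar
P={"scene":[.58349,-.16479,-.5011],"top":[.58186,-.16651,-.4972]}
def shape(x,hx,y0,y1,z0,z1): return box(x-hx,x+hx,y0,y1,z0,z1)
for c in K:
    ims=np.median([optics.camera(c) for _ in range(4)],0).max(2).astype(np.float32)
    for n,y0,y1,hx,z0,z1,xs,lim in(("marker",.061,.075,.004,.03,.046,np.arange(-.082,-.054,.0005),(-.1,-.04,.052,.08)),("ptr",.038,.044,.003,.0365,.042,np.arange(-.04,-.02,.0005),(-.045,-.015,.037,.05))):
        win=fill([proj(c,place(P[c],box(*lim,.03,.046)))],4)>0
        up=cv2.resize(ims,None,fx=4,fy=4,interpolation=cv2.INTER_CUBIC)
        a=[]
        for x in xs:
            m=fill([proj(c,place(P[c],shape(x,hx,y0,y1,z0,z1)))],4); m=cv2.GaussianBlur(m.astype(np.float32),(0,0),3)
            w=win; A=m[w]-m[w].mean(); B=-up[w]+up[w].mean(); a.append((A*B).sum()/np.sqrt((A**2).sum()*(B**2).sum()))
        i=int(np.argmax(a)); print(c,n,xs[i]*1e3,round(a[i],3))
p=[.5827,-.1655,-.501]; g=place(p,np.array([[-.031,0,.0]]))[0]; print(g); delta([g[0],g[1],.2],p[2]-np.pi/2)
```

```text
scene marker -72.0 0.849
scene ptr -27.49999999999999 0.897
top marker -74.0 0.386
top ptr -31.499999999999993 0.667
[ 0.55550982 -0.15061061  0.        ]
t 13.45 pos [0.598  0.167  0.2304] tilt [0.0001 0.0001] gap 1.0 F [ 0.5  1.1 -0. ] Fg 0.0
turn z -0.9956 shift [ 9.97 -3.84  1.01]
```

```bash
python3 -m jog '[[[0,0,0,0,0,-0.15,-1],[0,0,0,0,0,-0.15,-1],[0,0,0,0,0,-0.15,-1],[0,0,0,0,0,-0.15,-1],[0,0,0,0,0,-0.15,-1],[0,0,0,0,0,-0.15,-1],[0,0,0,0,0,-0.1,-1],[0.9,-0.35,0,0,0,0,-1],[0.9,-0.35,0,0,0,0,-1],[0.9,-0.35,0,0,0,0,-1],[0.9,-0.35,0,0,0,0,-1],[0.9,-0.35,0.1,0,0,0,-1],[0.9,-0.35,0.2,0,0,0,-1],[0.9,-0.35,0.2,0,0,0,-1],[0.9,-0.35,0.2,0,0,0,-1],[0.9,-0.35,0.2,0,0,0,-1],[0.9,-0.35,0.1,0,0,0,-1],[0.9,-0.34,0,0,0,0,-1],[0,0,0,0,0,0,-1],[0,0,0,0,0,0,-1]]]' 80
python3 - <<'E'
from h import *
p=[.5827,-.1655,-.501]; g=place(p,np.array([[-.031,0,.0]]))[0]; delta([g[0],g[1],.069],p[2]-np.pi/2)
E
```

```text
time_s: 15.45
position: [0.5577, -0.1493, 0.2003]
tool_rot: [0.0, -0.511, 0.86, 0.0]
force: [0.3, 1.2, 0.3]
finger_gap: 0.999
grasp_force: 0.0
t 15.45 pos [ 0.5577 -0.1493  0.2003] tilt [0.0001 0.0007] gap 0.999 F [0.3 1.2 0.3] Fg 0.0
turn z 0.0031 shift [0.07 0.04 4.38]
```

Descend to 0.069 with fingers open, then close.

```bash
python3 -m jog '[[[0.07,0.04,0.4,0,0,0,-1],[0,0,0.8,0,0,0,-1],[0,0,0.8,0,0,0,-1],[0,0,0.8,0,0,0,-1],[0,0,0.7,0,0,0,-1],[0,0,0.5,0,0,0,-1],[0,0,0.3,0,0,0,-1],[0,0,0.08,0,0,0,-1],[0,0,0,0,0,0,-1],[0,0,0,0,0,0,-1]]]'
python3 - <<'E'
from h import *
p=[.5827,-.1655,-.501]; g=place(p,np.array([[-.031,0,.0]]))[0]; delta([g[0],g[1],.069],p[2]-np.pi/2)
cv2.imwrite("pics/grip.png",cv2.resize(optics.camera("scene")[170:320,200:350],(600,600),interpolation=cv2.INTER_CUBIC))
E
```

```text
time_s: 16.45
position: [0.5565, -0.1503, 0.0699]
tool_rot: [0.001, -0.512, 0.859, -0.001]
force: [0.7, -0.5, 1.2]
finger_gap: 1.001
grasp_force: 0.0
t 16.45 pos [ 0.5565 -0.1503  0.0699] tilt [ 0.0016 -0.0005] gap 1.001 F [ 0.7 -0.5  1.2] Fg 0.0
turn z 0.0048 shift [0.03 0.02 0.03]
```

View pics/grip.png

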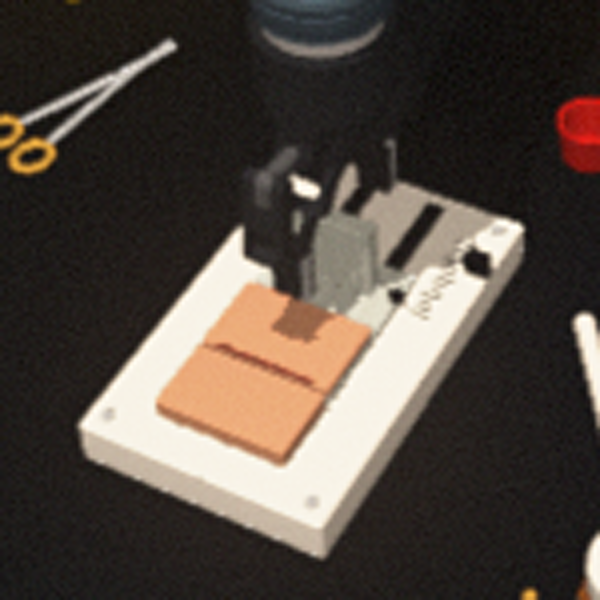

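The grip plate (345,262) stands between the two fingers (290,270) and (390,165); pointer at (397,295), marker at (477,262). Next: close.

```bash
python3 -m jog '[[[0,0,0,0,0,0,-0.3],[0,0,0,0,0,0,0.2],[0,0,0,0,0,0,0.5],[0,0,0,0,0,0,0.7],[0,0,0,0,0,0,1],[0,0,0,0,0,0,1],[0,0,0,0,0,0,1],[0,0,0,0,0,0,1]]]' 80
python3 - <<'E'
from h import *
p=[.5827,-.1655,-.501]; g=place(p,np.array([[-.0735,0,.0]]))[0]; delta([g[0],g[1],.069],p[2]-np.pi/2)
s=robot.read_state()["position"]; c,n=np.cos(p[2]),np.sin(p[2]); d=s[:2]-p[:2]; print("trainer x,y",d@[c,n],d@[-n,c])
E
```

```text
time_s: 17.3
position: [0.5556, -0.1502, 0.0691]
tool_rot: [-0.0, -0.512, 0.859, 0.0]
force: [-2.5, 0.3, 4.5]
finger_gap: 0.124
grasp_force: 78.5
t 17.3 pos [ 0.5556 -0.1502  0.0691] tilt [-0.0001  0.0001] gap 0.124 F [-2.5  0.3  4.5] Fg 78.5
turn z 0.0042 shift [0.01 1.41 0.  ]
trainer x,y -0.03114502636353647 0.0003804463067698053
```

```bash
python3 -m jog '[[[0,0.1,0,0,0,0,1],[0,0.2,0,0,0,0,1],[0,0.2,0,0,0,0,1],[0,0.2,0,0,0,0,1],[0,0.2,0,0,0,0,1],[0,0.2,0,0,0,0,1],[0,0.2,0,0,0,0,1],[0,0.1,0,0,0,0,1],[0,0,0,0,0,0,1],[0,0,0,0,0,0,1],[0,0,0,0,0,0,1]]]'
cat > chk.py <<'E'
from h import *
p=[.5827,-.1655,-.501]; s=robot.read_state()["position"]; c,n=np.cos(p[2]),np.sin(p[2]); d=s[:2]-p[:2]; print("trainer x,y",d@[c,n],d@[-n,c])
delta(s,p[2]-np.pi/2)
P={"scene":[.58349,-.16479,-.5011],"top":[.58186,-.16651,-.4972]}
for c in ("scene","top"):
    ims=np.median([optics.camera(c) for _ in range(5)],0).astype(np.float32); cv2.imwrite(f"pics/chk_{c}.png",cv2.resize(ims[190:270,260:350] if c=="scene" else ims[140:230,290:380],None,fx=6,fy=6,interpolation=cv2.INTER_CUBIC))
    up=cv2.resize(ims.max(2),None,fx=4,fy=4,interpolation=cv2.INTER_CUBIC)
    for n,y0,y1,hx,z0,z1,xs,lim in(("marker",.061,.075,.004,.03,.046,np.arange(-.082,-.054,.0005),(-.1,-.04,.052,.08)),("ptr",.038,.044,.003,.0365,.042,np.arange(-.085,-.02,.0005),(-.085,-.06,.037,.05))):
        w=fill([proj(c,place(P[c],box(*lim,.03,.046)))],4)>0; a=[]
        for x in xs:
            m=cv2.GaussianBlur(fill([proj(c,place(P[c],box(x-hx,x+hx,y0,y1,z0,z1)))],4).astype(np.float32),(0,0),3)
            A=m[w]-m[w].mean(); B=-up[w]+up[w].mean(); a.append((A*B).sum()/np.sqrt((A**2).sum()*(B**2).sum()+1e-9))
        i=int(np.argmax(a)); print(c,n,xs[i]*1e3,round(a[i],3))
E
python3 chk.py
```

```text
time_s: 18.4
position: [0.5223, -0.132, 0.0691]
tool_rot: [0.002, -0.511, 0.859, -0.003]
force: [9.2, -6.2, -7.5]
finger_gap: 0.125
grasp_force: 78.1
trainer x,y -0.06907249777533503 0.00037767589993668166
t 18.4 pos [ 0.5223 -0.132   0.0691] tilt [ 0.0064 -0.003 ] gap 0.125 F [ 9.2 -6.2 -7.5] Fg 78.1
turn z 0.0039 shift [0. 0. 0.]
scene marker -72.0 0.844
scene ptr -65.49999999999999 0.816
top marker -53.99999999999998 0.073
top ptr -59.499999999999986 0.306[ WARN:0@5.509] global loadsave.cpp:1063 imwrite_ Unsupported depth image for selected encoder is fallbacked to CV_8U.
```

View pics/chk_scene.png

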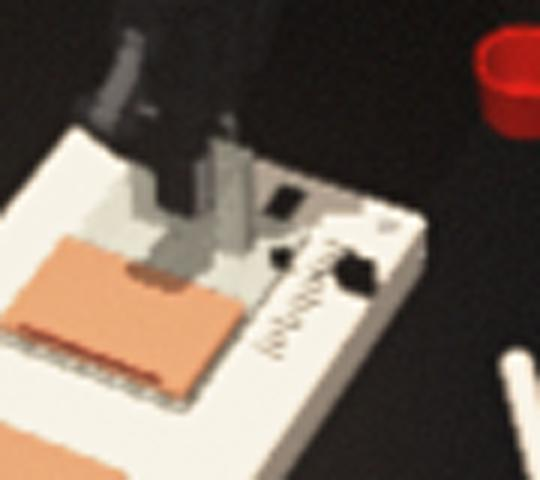

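Run:
```python
import cv2,numpy as np
im=cv2.imread("pics/rect.png").max(2).astype(float)[216:,:]
for n,off in(("z40",0),("z46",396)):
    P=im[:,off:off+396]; x=-110+np.arange(396)/3.6+.25
    def prof(y0,y1,a,b):
        r=P[int((80-y1)*3.6):int((80-y0)*3.6)].mean(0); k=(x>a)&(x<b); d=np.clip(r[k].max()-r[k]-30,0,None)
        h=x[k][r[k]<(r[k].max()+r[k].min())/2]; return round((x[k]*d).sum()/d.sum(),2),(round(h.min(),1),round(h.max(),1))
    print(n,"marker",prof(60,67,-90,-62),prof(57,62,-90,-62),"ptr",prof(34,38,-40,-22),prof(33,39,-38,-25))
```

```text
z40 marker (np.float64(-74.55), (np.float64(-78.6), np.float64(-70.3))) (np.float64(-74.71), (np.float64(-78.6), np.float64(-70.6))) ptr (np.float64(-31.06), (np.float64(-35.3), np.float64(-27.0))) (np.float64(-31.17), (np.float64(-35.0), np.float64(-27.2)))
z46 marker (np.float64(-75.6), (np.float64(-79.8), np.float64(-71.4))) (np.float64(-75.73), (np.float64(-79.8), np.float64(-71.7))) ptr (np.float64(-32.3), (np.float64(-36.4), np.float64(-28.1))) (np.float64(-32.44), (np.float64(-36.1), np.float64(-28.6)))
```

The pointer has moved 38 mm. The estimates agree on a pull of about 43.3 mm, so 5.3 mm remain.

```bash
python3 -m jog '[[[0,0.08,0,0,0,0,1],[0,0.1,0,0,0,0,1],[0,0,0,0,0,0,1],[0,0,0,0,0,0,1],[0,0,0,0,0,0,1]]]'; python3 chk.py 2>/dev/null
```

```text
time_s: 19.4
position: [0.5179, -0.1296, 0.0691]
tool_rot: [0.002, -0.511, 0.859, -0.003]
force: [10.2, -5.1, -9.1]
finger_gap: 0.127
grasp_force: 78.4
trainer x,y -0.07408682928775687 0.00039309585931744315
t 19.4 pos [ 0.5179 -0.1296  0.0691] tilt [ 0.007  -0.0032] gap 0.127 F [10.2 -5.1 -9.1] Fg 78.4
turn z 0.0039 shift [0. 0. 0.]
scene marker -72.0 0.848
scene ptr -70.5 0.859
top marker -53.99999999999998 0.12
top ptr -69.49999999999999 0.31
```

```bash
python3 -m jog '[[[0,0.01,0,0,0,0,1],[0,0,0,0,0,0,1],[0,0,0,0,0,0,1]]]'
python3 - <<'E'
from h import *
optics.camera("scene")
for d in finder.outline_of("scene","hood"):
    if d["region"][240:255,420:440].any(): print(d["box"],fit({"scene":d["region"]},[b-[0,0,.025] for b in HOOD],[.598,.167,.073])); break
p=[.5827,-.1655,-.501]; s=robot.read_state(); q=s["position"][:2]-p[:2]; print("trainer x",q@[np.cos(p[2]),np.sin(p[2])],s["grasp_force"],s["time_s"])
from bench import workorder
print(workorder.job_done())
E
```

```text
time_s: 20.2
position: [0.5178, -0.1295, 0.0691]
tool_rot: [0.002, -0.511, 0.859, -0.003]
force: [10.1, -5.0, -9.4]
finger_gap: 0.126
grasp_force: 78.1
[392.6, 208.9, 75.8, 81.9] (array([0.60076177, 0.16878636, 0.07329513]), np.float64(0.02422995031937547))
trainer x -0.07419491957707176 78.09526920318604 20.3
the job is handed in; nothing more can be done
None
```

The job is handed in: the hood stands upright and flat in the tray, and the gripper is still holding the slide pulled back about 43 mm, which puts the pointer level with the marker to within about 1–2 mm by my camera measurements.

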